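# Put the rolling mill in its red gear

### The arm

A 6-joint arm with a two-finger parallel gripper is mounted at the origin on the work surface. World frame = base frame: x ahead of the robot, y to its left, z up, the work surface at z = 0. Lengths are in m, angles in rad, forces in N, time in s.
With the tool pointing down it reaches from about 0.25 to 0.775 m from the base axis. Payload 8.9 kg.
Tool frame: the origin (TCP) lies at the very end of the fingers, on their centre line; the grasp point (between the pads) lies 19 mm behind it (hold_point_z is the distance from the TCP to the grasp point, in m); z points along the fingers, y is the line along which they close (so a half turn about z gives the same grasp; the last joint's range is limited). The gripper opens to 85 mm and grips with 20 to 120 N. Pads are 22 mm wide; open, the fingers measure 114 mm over their backs; the gripper's body (76 mm by 85 mm) begins 54 mm behind the grasp point. The pads swing forward as they close: fully open they stand 13 mm farther back than shut.
Start: joints at [1.203, 0.291, -0.153, 1.127, 0, 1.431], TCP at [0.119, 0.511, 0.231] pointing down, gripper open.
Joint ranges: [-2.52, 2.52], [-0.91, 1.74], [-1.3, 1.37], [-1.96, 2.02], [-1.52, 1.47], [-3.14, 3.14]. Speed limits (rad/s): [2.22, 2.22, 2.79, 3.14, 3.14, 3.14].

### API

Orientations are given as a 3x3 rotation matrix whose columns are the frame's x, y, z axes.
In Python, from plant import reach, movel, movej, open_jaws, grab, hold, inverse_kinematics, observe, get_image, get_calibration, IKError, close_job, hold_point_z gives the robot as it stands. Calls block until the motion is done:
- reach(position, orientation): joint-space move of the TCP to a pose.
- movel(position, ori=None, velocity=0.15, f_stop=None): straight line of the TCP; ori=None keeps the orientation; velocity is the mean speed in m/s. With f_stop (N) it stops when the force on the tool has changed by that much, and returns True; else False.
- movej(angles): joint-space move.
- open_jaws() and grab(): open the fingers fully, or close them until they stop; the grip force is fixed at half the most.
- hold(seconds).
- inverse_kinematics(position, orientation): joint angles nearest the present ones, or None.
- observe(): the state.
- get_image(name): name is "scene" or "top" or "wrist"; returns the picture (420x560x3 uint8, blue, green, red); there is no depth.
- get_calibration(name): a dict with "vfov" (degrees; the focal length in pixels is half the picture's height over the tangent of half this angle, whatever the lens; pixels are square), "cx", "cy" (the principal point, pixels), "distortion" ([k1, k2, p1, p2, k3] as OpenCV has them; the pictures are not rectified), "extrinsics" (4x4, takes a point from camera to world coordinates); the wrist camera has in their place "tool_from_camera" (4x4, takes a point from camera to tool coordinates, whose origin is the TCP and whose axes are the flange's). Camera axes: x right, y up, looking along -z (the intrinsics and any distortion apply to the point x, -y, -z); pixel columns grow to the right and rows downward; lengths in m; the calibration is good to about 2 mm. A picture is of the moment at which its call begins: read the wrist's pose just before it. get_calibration takes no time and is no camera call.
A pose or a line that the arm cannot do raises IKError and nothing moves.
- close_job(): hands the job in; it is judged then, once.
The state is a dict: "clock": time; "q": joint angles; "qd": joint speeds; "joint_torque": joint torques, N m; "position": TCP position; "eef_rot": TCP orientation; "force": force on the tool from outside, world axes, zero at the start; "wrist_torque": the same for the moment, N m; "width": finger opening in m; "grip_force": force on a finger pad.
Only numpy, scipy, OpenCV 4.12 (cv2) and the standard library are available. Lean on these libraries where they do the work, as an engineer would, in place of code of your own. Each camera call takes 0.05 s, during which the arm holds its last target. There are 200 camera calls.

### The job

The goldsmith's bench rolling mill stands out of gear. Swing its black-knobbed gear lever round to the notch marked with the red dot, so that it drops into that notch with the white pointer over the red dot, and let go of it.

Things in the scene. Friction and masses are not known exactly. Their poses are not given: they have to be found in the camera images.
- gear_lever: Gear lever of the green bench rolling mill, turning level about a vertical axis. Origin: on that axis, at bench level; its -x axis points along the arm to the knob. Within 0.09 rad of a notch (0.4 rad apart) a spring plunger pulls it in and centres it; between notches it stays put. Moving it takes 1 to 10 N at the knob. Starts in or near neutral, the unmarked middle notch. Stops 0.92 rad either side.
- lever_knob (a point): Grasp point on the lever's black upright knob: 28 mm across, top 25 mm above, foot 23 mm below this point, 125 mm from the axis, 155 mm above the bench. Arm under it 18 mm wide, 10 mm thick; beside the arm it is clear to 49 mm below this point. A brass plunger cap stands 40 mm inward on the arm, lower than this point. A roll stand 284 mm high begins 175 mm from the axis on the robot's right.
- pointer_tip (a point): Tip of the white pointer, 7 mm wide, on the lever's outer end, in line with arm and knob: 165 mm from the axis, 125 mm above the bench, 31 mm above the tops of the dots.
- red_mark: Red painted dot, 22 mm across, 2 mm thick, on the mill's dark quadrant plate; origin at the centre of its underside, 92 mm above the bench, 165 mm from the lever's axis. It marks one of the four outer notches, 0.4 or 0.8 rad to either side of neutral; blue, yellow and green dots mark the others. Seen from above, the line from axis to dot centre is the lever's line when in that notch.

How it is judged:
By the outcome, as a careful person would: the job done as asked, in the order asked, and still so for the second after the job is handed in, with the robot touching nothing.
It also fails if it takes over 29 s, if anything falls off the work surface, if the arm or the gripper's body presses on something with over 40 N, if the wrist force passes 120 N, or if a joint passes its speed limit or range.

## Working session

There is one attempt and no reset: what is moved stays moved. The work goes in short steps, each a Python script; the robot and the scene stay as the last script left them, time stands still between calls to the robot, and variables do not carry over. Pictures are saved under pics/ and viewed, at most 10 in all, crops included, and the job is handed in when it is done.

```bash
mkdir -p pics; ls
python3 - <<'E'
from plant import *
import cv2,numpy as np
for n in("scene","top"):
    cv2.imwrite(f"pics/{n}.png",get_image(n)); c=get_calibration(n); print(n,c)
print(get_calibration("wrist"),hold_point_z); print(observe()["clock"])
E
```

```text
pics
scene {'vfov': 45.56224173857842, 'cx': 283.8412795263906, 'cy': 212.81478056337187, 'distortion': array([-0.0645122,  0.       ,  0.       ,  0.       ,  0.       ]), 'extrinsics': array([[-0.87557359, -0.32813682,  0.35453789,  0.79349041],
       [ 0.48301744, -0.58240119,  0.65383714,  0.50469929],
       [-0.00806475,  0.74373052,  0.66843091,  0.54820774],
       [ 0.        ,  0.        ,  0.        ,  1.        ]])}
top {'vfov': 52.604777433456825, 'cx': 280.99256246991945, 'cy': 209.29132826763512, 'distortion': array([-0.01480604,  0.        ,  0.        ,  0.        ,  0.        ]), 'extrinsics': array([[-0.14906352,  0.96780776, -0.20280089,  0.45761266],
       [-0.98882672, -0.1461719 ,  0.02924885,  0.0965713 ],
       [-0.00133653,  0.20489488,  0.97878307,  0.75692137],
       [ 0.        ,  0.        ,  0.        ,  1.        ]])}
{'vfov': 58.69883337413041, 'cx': 279.86421895886997, 'cy': 214.41804005288503, 'distortion': array([-0.03211766,  0.        ,  0.        ,  0.        ,  0.        ]), 'tool_from_camera': array([[ 1.41364454e-03,  9.57393374e-01,  2.88783534e-01,
         7.46178133e-02],
       [ 9.99998856e-01, -1.50879930e-03,  1.06901970e-04,
        -9.57742886e-05],
       [ 5.38063631e-04,  2.88783052e-01, -9.57394411e-01,
        -1.41478861e-01],
       [ 0.00000000e+00,  0.00000000e+00,  0.00000000e+00,
         1.00000000e+00]])} 0.0187
0.1
```

View pics/top.png

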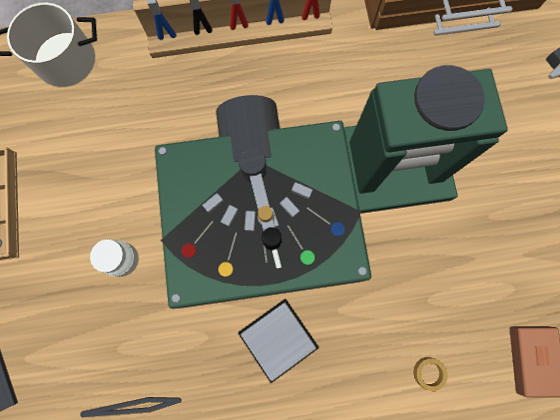

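View pics/scene.png

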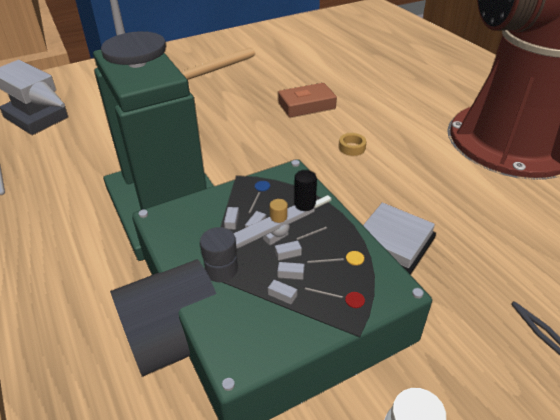

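The top view shows the dots: red at (188,250), yellow (225,269), green (307,257), blue (338,229). The knob is at (271,238) and the pointer tip near (278,266). Red is the outermost notch on the robot's left (+y). In the scene view, red is at (355,299), yellow at (355,258) and the knob at (305,190).

```bash
cat > h.py <<'E'
import cv2,numpy as np
from plant import *
from scipy.optimize import least_squares
def ray(c,uv,T):
    f=210/np.tan(np.radians(c["vfov"])/2)
    K=np.array([[f,0,c["cx"]],[0,f,c["cy"]],[0,0,1]])
    p=cv2.undistortPoints(np.array([[uv]],float),K,c["distortion"])[0,0]
    return T[:3,3],T[:3,:3]@np.array([p[0],-p[1],-1])
def onz(c,uv,z,T=None):
    o,d=ray(c,uv,c["extrinsics"] if T is None else T); return (o+d*(z-o[2])/d[2])[:2]
def blobs(im,lo,hi,box,n=1):
    x0,y0,x1,y1=box
    h=cv2.cvtColor(im[y0:y1,x0:x1],cv2.COLOR_BGR2HSV)
    m=cv2.inRange(h,np.array(lo),np.array(hi))
    k,_,s,c=cv2.connectedComponentsWithStats(m)
    i=1+np.argmax(s[1:,4]); return c[i]+[x0,y0],s[i,4],m
RANGES=dict(red=((0,150,80),(8,255,255)),yellow=((18,150,120),(32,255,255)),green=((50,120,120),(75,255,255)),blue=((100,120,80),(120,255,255)))
ANG=dict(red=-.8,yellow=-.4,green=.4,blue=.8)  # seen from above, arm dir -x rotated; +ve ccw
E
python3 - <<'E'
from h import *
c=get_calibration("top");im=cv2.imread("pics/top.png")
P={}
for k,b in dict(red=(165,230,210,270),yellow=(205,255,245,290),green=(290,240,325,275),blue=(320,212,360,245)).items():
    uv,a,_=blobs(im,*RANGES[k],b); P[k]=onz(c,uv,.094); print(k,uv,a,P[k])
s=get_calibration("scene");si=cv2.imread("pics/scene.png")
for k,b in dict(red=(335,285,375,315),yellow=(335,245,375,270)).items():
    uv,a,_=blobs(si,*RANGES[k],b); print("scene",k,uv,a,onz(s,uv,.094))
def pred(p,k): t=p[2]+ANG[k]; return p[:2]-.165*np.array([np.cos(t),np.sin(t)])
r=least_squares(lambda p:np.concatenate([pred(p,k)-P[k] for k in P]),[.5,.1,0]);print(r.x,r.fun)
# knob top: dark, pointer: white
uv,a,_=blobs(im,(0,0,0),(180,255,25),(255,222,290,255));print("knob",uv,a,onz(c,uv,.175))
uv,a,m=blobs(im,(0,0,190),(180,40,255),(268,245,290,275));ys,xs=np.nonzero(m);i=ys.argmax();print("pt",uv,a,onz(c,uv,.125),onz(c,(268+xs[ys==ys.max()].mean(),245+ys.max()),.125))
print(observe()["position"])
E
```

```text
red [188.24675325 250.25324675] 154 [0.55189835 0.22998246]
yellow [225.23030303 268.88484848] 165 [0.51456938 0.17627686]
green [307.16149068 257.11801242] 161 [0.51361623 0.04780095]
blue [337.33333333 229.02614379] 153 [ 0.55020183 -0.00645654]
scene red [354.68292683 299.49186992] 246 [0.55361523 0.22958998]
scene yellow [354.78431373 257.53921569] 204 [0.51612082 0.17586979]
[ 0.66603379  0.11093475 -0.00723925] [ 3.86955931e-05  1.45133216e-04 -4.15299895e-05  1.04062891e-05
 -1.86732944e-05 -1.83655568e-05  2.15077048e-05 -1.37173949e-04]
knob [272.63793103 245.60344828] 58 [0.52946022 0.09814412]
pt [276.24050633 258.50632911] 79 [0.51581608 0.09578287] [0.50303645 0.09505088]
[0.11892136 0.51094664 0.23078863]
```

The dot fit is good to about 0.1 mm. The axis is at (0.666, 0.111) and the red notch line is at -0.807 rad. The lever now stands at about +0.097, slightly off neutral. Next I'll check the joint solutions and go above the knob.

```bash
cat >> h.py <<'E'
AX=np.array([.6665,.111]); T0,T1=.097,-.807
def pose(t,z,s=1):
    u=np.array([np.cos(t),np.sin(t),0]); y=s*np.array([-u[1],u[0],0]); zz=np.array([0,0,-1.])
    return np.r_[AX-.125*u[:2],z],np.column_stack([np.cross(y,zz),y,zz])
E
python3 - <<'E'
from h import *
print(observe()["eef_rot"].round(2))
for s in(1,-1):
    for t in(T0,T1): 
        q=inverse_kinematics(*pose(t,.136,s)); print(s,t,None if q is None else np.round(q,2))
s=min((1,-1),key=lambda s:max(9 if (q:=inverse_kinematics(*pose(t,.136,s))) is None else abs(q[5]) for t in(T0,T1)))
print("s",s)
reach(*pose(T0,.225,s))
o=observe();print(o["clock"],o["position"],o["force"])
cv2.imwrite("pics/wrist1.png",get_image("wrist"))
E
```

```text
[[-0.97  0.23 -0.  ]
 [ 0.23  0.97 -0.  ]
 [ 0.   -0.   -1.  ]]
1 0.097 [ 0.05  0.41 -0.24  0.92  0.   -0.05]
1 -0.807 [ 0.21  0.52 -0.06  0.99  0.    1.02]
-1 0.097 [ 0.05  0.41 -0.24  0.92  0.    3.09]
-1 -0.807 [ 0.21  0.52 -0.06  0.99  0.   -2.12]
s 1
2.2167 [0.5418953  0.09962124 0.22505729] [ 0.35806838 -0.00959378 -0.09965827]
```

View pics/wrist1.png

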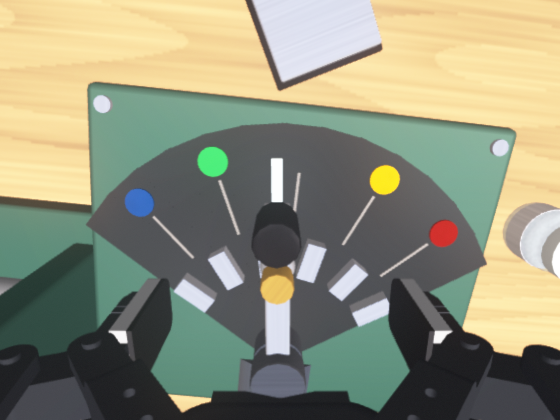

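The wrist view shows the knob at (276,237), centred between the open fingers, and the lever upright in line with the tool. The alignment is good, so I'll descend, grip and swing the lever along its arc.

Run:
```python
from h import *
def show(l):
    o=observe();print(l,round(o["clock"],2),o["position"].round(4),o["force"].round(1),round(o["width"],4),round(o["grip_force"],1))
if movel(pose(T0,.137)[0],velocity=.08,f_stop=10): show("CONTACT"); raise SystemExit
show("down"); grab(); show("grab")
for t in np.linspace(T0,T1,8)[1:]:
    movel(*pose(t,.137),velocity=.05); show(f"{t:.2f}")
    if np.linalg.norm(observe()["force"])>45: print("high force"); break
cv2.imwrite("pics/top2.png",get_image("top")[140:320,130:400].repeat(2,0).repeat(2,1))
```

```text
down 3.52 [0.5425 0.099  0.1375] [ 0.4 -0.6  1.1] 0.0854 0.0
grab 4.09 [0.5421 0.099  0.1373] [-1.5  1.2  5.5] 0.0267 58.8
-0.03 4.57 [0.5418 0.1151 0.1373] [-1.   0.1  5.1] 0.0271 59.3
-0.16 5.04 [0.5434 0.1314 0.1373] [-1.  1.  5.] 0.0264 59.3
-0.29 5.52 [0.5471 0.147  0.1373] [-0.1  1.3  5. ] 0.0269 59.4
-0.42 5.99 [0.5526 0.1615 0.1373] [-2.  -1.6  5.9] 0.0269 59.4
-0.55 6.47 [0.5604 0.1763 0.1373] [2.1 1.8 4.7] 0.0266 59.4
-0.68 6.94 [0.5698 0.1896 0.1373] [2.1 2.  4.7] 0.0269 59.4
-0.81 7.42 [0.5806 0.2013 0.1373] [2.5 1.9 5.6] 0.0268 59.4
```

View pics/top2.png

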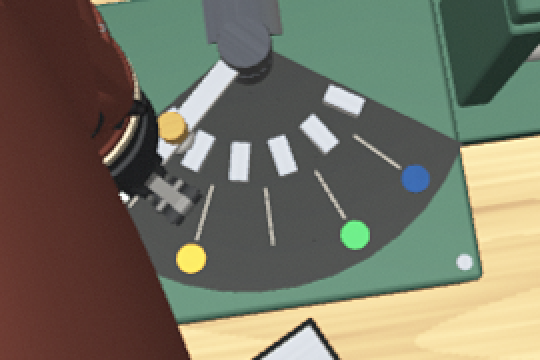

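The lever has swung round to the red side, with the gripper still on the knob and hiding the red dot. I'll release, rise and check from above.

Run:
```python
from h import *
open_jaws(); hold(.3)
movel(pose(T1,.25)[0],velocity=.1)
o=observe();print(o["clock"],o["force"].round(1),o["width"])
T=np.eye(4);T[:3,:3]=o["eef_rot"];T[:3,3]=o["position"]
c=get_calibration("wrist");T=T@c["tool_from_camera"];im=get_image("wrist")
uv,a,_=blobs(im,*RANGES["red"],(150,60,420,260));R=onz(c,uv,.094,T);print("red",uv,a,R,np.arctan2(*(AX-R)[::-1]))
cv2.imwrite("pics/wrist3.png",im)
```

```text
9.6583 [ 0.6 -0.3  0.1] 0.085197995137562
red [280.96734694 146.14285714] 490 [0.55128742 0.23079942] -0.8049131308998825
```

View pics/wrist3.png

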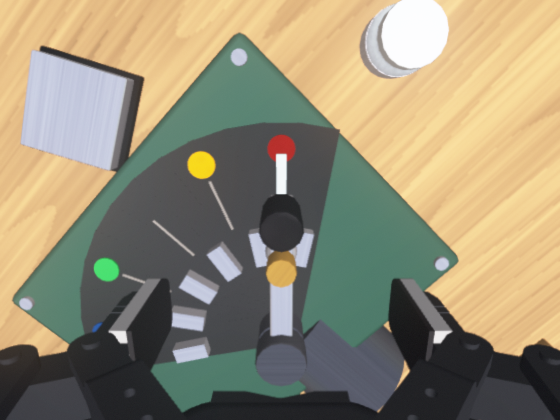

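The pointer at (281,155) is in line with the red dot at (281,148). The lever sits between its notch blocks and the open gripper is clear above it.

```bash
python3 -c "
from plant import *
print(close_job())"
```

```text
the job is handed in; nothing more can be done
None
```

The gear lever is in the red-dot notch with its white pointer over the dot; I let go of it and handed the job in at about 10 s on the robot's clock (limit 29 s).

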